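# Blow off a sanded test panel in the slotted air box

### The arm

A 6-joint arm with a two-finger parallel gripper is mounted at the origin on a cart in front of the work surface, level with it; the furniture and walls round the work are solid. World frame = base frame: x ahead of the robot, y to its left, z up, the work surface at z = 0. Lengths are in mm, angles in rad, forces in N, time in s.
With the tool pointing down it reaches from about 300 to 775 mm from the base axis. Payload 14.6 kg.
Tool frame: the origin (TCP) lies between the finger pads; the fingertips stand 22 mm ahead of it and the grasp point (between the pads) lies 3 mm ahead of it (r.nose_length is the distance from the TCP to the fingertips, in mm); z points along the fingers, y is the line along which they close (so a half turn about z gives the same grasp; the last joint's range is limited). The gripper opens to 94 mm and grips with 3 to 60 N. Pads are 16 mm wide; open, the fingers measure 119 mm over their backs; the gripper's body (75 mm by 177 mm) begins 78 mm behind the grasp point.
Start: joints at [1.248, 0.3, 1.521, -0, 1.321, -0.067], TCP at [139.158, 532.094, 202.946] pointing down, gripper open.
Joint ranges: [-3.03, 3.03], [-0.79, 2.21], [0.23, 2.52], [-1.04, 4.18], [0, 3.07], [-2.55, 2.55]. Speed limits (rad/s): [2.22, 2.22, 2.57, 3.14, 3.14, 3.14].

### API

Orientations are given as a 3x3 rotation matrix whose columns are the frame's x, y, z axes.
In Python, from station import readout, vision, job, nets, r gives the robot as it stands.
- The arm moves only by the shell command python3 -m creep 'ROWS' [FORCE]. ROWS is JSON, a list of rows, each a list of 3 entries, a list of its own where there are three numbers: the opening, from 0 (shut) to 1 (fully open), then the shift along the tool's x, y, z in m, then the turn about the tool's z in degrees. In form: [[gripper, [x, y, z], spin], ...]. A call has 1 to 5 rows; each row is the pose to reach, as a shift and turn from the pose commanded when the call began, along the tool's axes at that moment; what a row does not reach only later rows make up. A row lasts 1/10 s, in which the tool goes at most 50 mm and 8.59 degrees, less where a joint would pass 70% of its speed; a pose out of reach is approached as far as the arm can. A call with a gripper value outside its range is refused whole. The fingers move at their own pace and stop on an object; FORCE is the grip in N (left out, the last holds). Time passes only in rows, so rows that repeat a pose let the fingers close. It gives the time, the measured TCP pose, the force, the opening and the grip force at its end, in the units of the state.
- readout.observe(): the state, without advancing time (a new reading comes with each control period).
- vision.camera(name): name is "scene" or "top" or "wrist"; returns a dict with "frame" (480x640x3 uint8, red, green, blue), "z_map" (480x640 float32, mm along the optical axis (not along the pixel's ray), 0 where there is no reading), "fovy" (degrees; the focal length in pixels is half the picture's height over the tangent of half this angle, whatever the lens; pixels are square), "cx", "cy" (the principal point, pixels), "R" (3x3) and "t" (3): a world point X has camera coordinates R X + t; the wrist camera has in their place "hand_eye" (4x4, takes a point from camera to tool coordinates, whose origin is the TCP and whose axes are the flange's). Camera axes: x right, y down, z forward; pixel columns grow to the right and rows downward; lengths in mm; the calibration is good to about 2 mm. A picture is of the moment at which its call begins: read the wrist's pose just before it.
- job.job_done(): hands the job in; it is judged then, once.
Trained networks look in a picture, given as the dict that the camera call returned (one of the last four; its "shot" number tells which), for a name from the list of things; names that differ only in an ending like _2 or _b are one class to them, and where a whole thing is asked for, a point or a joint stands for the part that bears it (a point fixed in the world has none). Each returns a list of dicts, best first, with "score" (0 to 1); they miss things now and then, are a little off and sometimes report something else, mostly with a low value. They report only what shows in the picture. A call takes as long as a camera call.
- nets.recognise(picture, label): "centre" ([row, column] in pixels, amid what is visible of it).
The state is a dict: "time": time; "joints": joint angles; "joint_vel": joint speeds; "effort": joint torques, N m; "position": TCP position; "tool_rot": TCP orientation; "force": force on the tool from outside, world axes, zero at the start; "ft_torque": the same for the moment, N m; "opening": finger opening in mm; "grip_force": force on a finger pad.
Only numpy, scipy, OpenCV 4.12 (cv2) and the standard library are available. Lean on these libraries where they do the work, as an engineer would, in place of code of your own. Each camera call takes 0.05 s, during which the arm holds its last target. There are 200 camera calls.

### The job

Blow the sanding dust off the narrow test panel before it is painted. First turn the lever of the ball valve beside the blow-off box to half open (45 degrees, over the long middle mark of its plate) and leave it there; then take the narrow panel out of the wooden rack by its grip, pass it upright down through the slot in the lid of the box, and finish still holding it in the air stream, at rest, with the lower end of its grip about two centimetres above the slot, not pressed against the box. Leave the wide panel in the rack and the other things on the bench where they are.

Things in the scene. Friction and masses are not known exactly. Their poses are not given: they have to be found in the camera images.
- blow_box: Fixed grey sheet-metal blow-off box with a clear front window, 104 (x) x 130 (y) x 124 mm high, with a slotted aluminium profile in its lid; a brass pipe leaves its -y side 55 mm above the bench to a ball valve and a black air hose. Origin: centre of the underside, on the bench; z up; the clear front faces its -x. Below the slot the inside is free over 30 mm (x) between two air bars, down to its floor 12 mm above the bench.
- slot_mouth (a point): Centre of the slot at the top of its flared lips, 130 mm above the bench; axes as the box: the slot is 74 mm long along y and 7 mm wide along x (the panel: 70 x 5 mm); lips flare by 3 mm on each side over the top 4 mm; the straight throat below is 16 mm deep.
- valve_axis (a point): Point on the upright axis of the valve lever, 102 mm above the bench (mid-height of the lever's sleeve), 165 mm to the -y side of the box's centre; axes as the box. A plate of 84 mm diameter with marks at every 22.5 degrees lies 13 mm below it; its longest mark is the middle one, half open.
- valve_lever (a joint): Angle of the valve lever, rad: 0 shut (lever points to the box's -x, across the pipe), grows counter-clockwise seen from above to 1.571 fully open (lever points to the box's -y, along the pipe). Half open is 0.785. Friction, about 0.12 Nm, holds it where it is left; no spring.
- lever_grip (a point): Middle of the lever's black sleeve, 72 mm from the lever's axis, 102 mm above the bench; the sleeve is 54 mm long, 12 mm wide, 16 mm high. Axes turn with the lever: x points from here to the lever's axis, z up. Below the sleeve is free air, at least 25 mm.
- rack: Fixed wooden panel rack, 160 (x) x 116 (y) x 36 mm high, with three grooves along its y, at x = -45, 0 and 45 mm, each 7 mm wide and 24 mm deep (floor 12 mm above the bench). Origin: centre of the underside. A panel stands in each outer groove, the middle one is empty.
- panel_narrow: Narrow plywood test panel, 5 mm thick (x), 70 mm wide (y), 100 mm free height, with a grip on top: 16 mm thick (x), 44 mm wide (y), from 100 to 146 mm above the lower edge, the upper 30 mm black. Together about 0.12 kg, stands upright in an outer groove of the rack (which one varies). Origin: centre of the lower edge; z up along the panel. Lifted straight up by 30 mm it is free of the rack.
- panel_narrow_shoulder (a point): On the narrow panel, centre of the lower end of its grip, 100 mm above the panel's lower edge; axes as the panel.
- panel_wide: Wide plywood test panel, the same but 100 mm wide: too wide for the slot. Stands in the other outer groove; to be left alone. Origin: centre of the lower edge.
- tape: Roll of masking tape lying flat, 98 mm diameter, 24 mm high; to be left alone. Origin: centre of the underside.
- putty: Metal-coloured putty tube lying on the bench, 42 x 128 x 28 mm, its length along its y; to be left alone. Origin: centre of the underside.
- jar: Paint jar with a light-brown lid, 68 mm diameter, 98 mm high, upright; to be left alone. Origin: centre of the underside.

How it is judged (in metres and radians):
On the way, in this order (a step that is already met when the one before it is completed fails the run):
1. the valve lever stands half open (45 degrees, within 6) while the narrow panel is still out of the box (its lower edge not below the top of the slot's lips, or more than 100 mm from the slot) (value of joint valve_lever between 0.68 and 0.89 rad and (z of panel_narrow in the frame of slot_mouth above 0 m or horizontal distance between panel_narrow and slot_mouth above 0.1 m)), for 0.3 s.
2. the narrow panel's lower edge has entered the slot, 20 mm or more below the lips, with the valve still half open (z of panel_narrow in the frame of slot_mouth below -0.02 m and horizontal distance between panel_narrow and slot_mouth below 0.008 m and value of joint valve_lever between 0.68 and 0.89 rad), for 0.1 s.
At the end, for the whole second after the job is handed in: Fingers grip (over 2 N) the narrow panel at rest in the slot: upright within 0.1 rad, centred within 6 mm (lower edge 8), grip's lower end 6 to 36 mm above the lips, under 10 N on the box; valve at 45 deg within 6. Wide panel moved under 20 mm, tape, putty, jar under 30 mm (value of joint valve_lever between 0.68 and 0.89 rad and z of panel_narrow_shoulder in the frame of slot_mouth between 0.006 and 0.036 m and horizontal distance between panel_narrow_shoulder and slot_mouth below 0.006 m and horizontal distance between panel_narrow and slot_mouth below 0.008 m and angle between panel_narrow's own z axis and vertical below 0.1 rad and contact force between the fingers and panel_narrow above 2 N and contact force between panel_narrow and blow_box below 10 N and linear speed of panel_narrow below 0.02 m/s and distance of panel_wide from where it was at the start of the episode below 0.02 m and distance of each of tape, putty, jar from where it was at the start of the episode below 0.03 m); the arm keeps its last pose, push and grip.
It fails at once if the wide panel is lifted or tipped (distance of panel_wide from where it was at the start of the episode above 0.03 m or angle between panel_wide's own z axis and vertical above 0.3 rad).
It fails at once if the narrow panel is dropped or tipped over (angle between panel_narrow's own z axis and vertical above 0.9 rad).
It fails at once if the paint jar is knocked over (angle between jar's own z axis and vertical above 0.5 rad).
It also fails if it takes over 58 s, if anything falls off the work surface, if the arm or the gripper's body presses on something with over 40 N, if the wrist force passes 120 N, or if a joint passes its speed limit or range.

## Working session

There is one attempt and no reset: what is moved stays moved. The work goes in short steps, Python scripts to look and compute and a shell command to move; the robot and the scene stay as the last step left them, time stands still between calls to the robot, and variables do not carry over. Pictures are saved under pics/ and viewed, at most 10 in all, crops included, and the job is handed in when it is done.

```bash
ls; mkdir -p pics
cat > h.py <<'E'
import numpy as np, cv2
from station import readout, vision, job, nets, r
def rays(c):
    f=240/np.tan(np.radians(c["fovy"])/2); return f
def cloud(c,st=None):
    f=rays(c); z=c["z_map"].astype(float); v,u=np.mgrid[:480,:640]
    P=np.stack([(u-c["cx"])/f*z,(v-c["cy"])/f*z,z],-1)
    if "R" in c: W=(P-np.array(c["t"]))@np.array(c["R"])
    else:
        H=np.array(c["hand_eye"]); T=P@H[:3,:3].T+H[:3,3]
        W=T@np.array(st["tool_rot"]).T+np.array(st["position"])
    W[z<=0]=np.nan; return W
def save(c,n,crop=None):
    im=c["frame"][...,::-1]
    if crop: a,b,d,e=crop; im=cv2.resize(im[a:b,d:e],None,fx=2,fy=2)
    cv2.imwrite("pics/"+n,im)
E
python3 - <<'E'
from h import *
np.set_printoptions(precision=3,suppress=True)
s=readout.observe(); print(s)
for n in("top","scene"):
    c=vision.camera(n); W=cloud(c); save(c,n+"1.png"); np.savez(n+"1.npz",W=W,f=c["frame"])
    print(n,c["fovy"],c["cx"],c["cy"],c["R"],c["t"])
    for l in("blow_box","valve_lever","rack","panel_narrow","panel_wide","tape","putty","jar"):
        for d in nets.recognise(c,l)[:2]:
            v,u=map(int,d["centre"]); print(l,round(d["score"],2),v,u,np.nanmedian(W[v-2:v+3,u-2:u+3].reshape(-1,3),0))
E
```

```text
pics
{'time': 0.0, 'joints': array([ 1.248,  0.3  ,  1.522, -0.   ,  1.321, -0.067]), 'joint_vel': array([ 0.001, -0.001, -0.002, -0.001,  0.001, -0.001]), 'effort': array([ -0.001, -53.181, -35.274,   0.071,   0.024,  -0.   ]), 'position': array([139.1  , 531.859, 202.393]), 'tool_rot': array([[-0.967,  0.253, -0.   ],
       [ 0.253,  0.967, -0.001],
       [ 0.   , -0.001, -1.   ]]), 'force': array([ 0.128,  0.383, -0.019]), 'ft_torque': array([-0.068,  0.006, -0.019]), 'grip_force': 0.0, 'opening': 94.12509061565697}
top 44.77955697862359 327.35139529129077 233.6442548161583 [[-0.006 -1.     0.001]
 [-0.987  0.005 -0.162]
 [ 0.162 -0.002 -0.987]] [ -39.673  552.125 1560.123]
blow_box 0.83 228 349 [553.441 -99.365 124.291]
valve_lever 0.65 234 393 [ 541.72  -217.371   95.732]
rack 0.76 246 213 [519.856 274.1    34.587]
rack 0.3 230 351 [ 548.611 -104.551  124.291]
panel_narrow 0.61 227 202 [553.719 281.017 151.462]
panel_wide 0.8 263 198 [465.115 295.505 124.215]
tape 0.84 274 294 [443.1    49.689  22.275]
putty 0.91 306 427 [ 353.47  -314.969   17.08 ]
jar 0.67 162 239 [741.308 196.692  99.155]
scene 48.46377608801755 320.68535426176135 245.30162228286986 [[-0.789  0.615  0.02 ]
 [ 0.462  0.613 -0.641]
 [-0.406 -0.497 -0.767]] [ 465.677 -186.008 1691.792]
blow_box 0.66 236 310 [589.919 -49.268 124.227]
valve_lever 0.47 195 289 [ 484.18  -301.759    7.962]
rack 0.58 340 419 [535.534 316.189  37.262]
panel_narrow 0.85 326 410 [568.276 300.221 118.739]
panel_narrow 0.4 237 311 [589.405 -46.373 123.618]
panel_wide 0.87 309 435 [472.106 292.286  91.783]
tape 0.56 257 384 [408.247  53.045   3.594]
putty 0.78 175 315 [ 367.352 -313.434   22.395]
jar 0.59 355 321 [768.272 225.219  96.252]
```

Run:
```python
import cv2
a=cv2.imread("pics/top1.png")[150:350,150:480]; cv2.imwrite("pics/topc.png",cv2.resize(a,None,fx=2.4,fy=2.4))
```

```text
(no output)
```

View pics/topc.png

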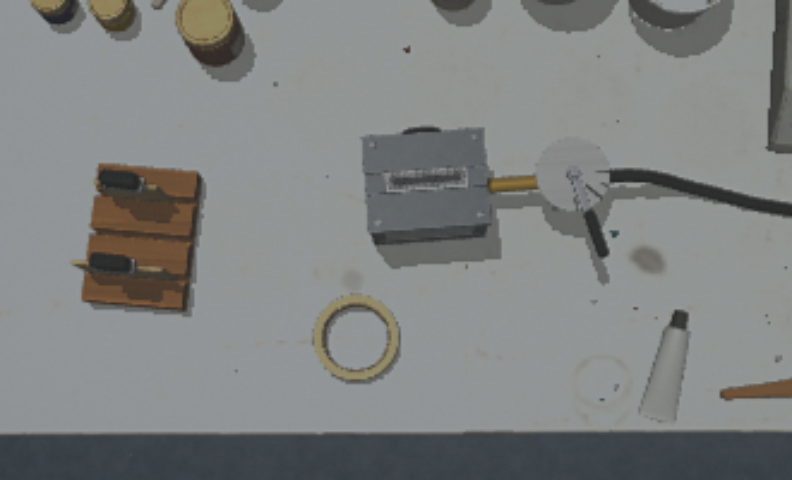

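View pics/scene1.png

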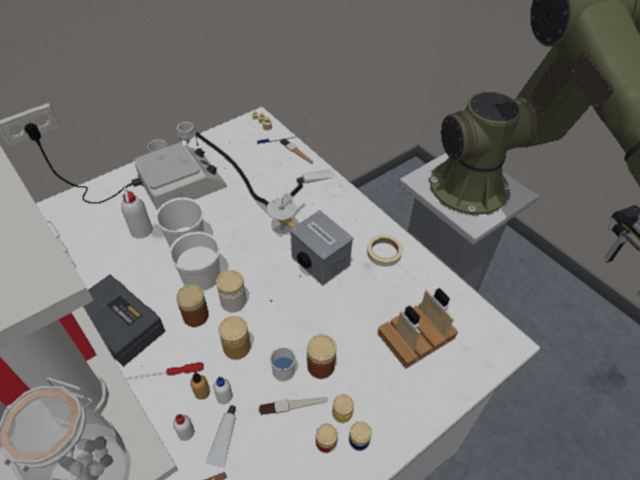

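The top view shows the rack on the left, with the narrow panel in its far (+x) groove and the wide panel in the near one. The box is in the middle, and the lever (crop pixels 572,172 to 600,245) points mostly -x, about 20° open. I'll fit poses from the depth map.

Run:
```python
from h import *
np.set_printoptions(precision=1,suppress=True)
W=np.load("top1.npz")["W"]; F=np.load("top1.npz")["f"].astype(int)
def box(x0,x1,y0,y1,z0,z1):
    m=(W[...,0]>x0)&(W[...,0]<x1)&(W[...,1]>y0)&(W[...,1]<y1)&(W[...,2]>z0)&(W[...,2]<z1); return m
for n,b in dict(lid=(450,650,-190,-20,115,140),rack=(420,620,190,380,28,44),narrow=(510,620,190,380,105,165),wide=(420,505,190,380,105,165),plate=(480,660,-330,-190,82,94),lever=(420,660,-330,-190,96,125)).items():
    m=box(*b); P=W[m]; print(n,len(P),cv2.minAreaRect(P[:,:2].astype(np.float32)),np.median(P,0),P[:,2].max())
    c=P[:,:2].mean(0); u,s,v=np.linalg.svd(P[:,:2]-c,full_matrices=False); print("   mean",c,"axis",np.degrees(np.arctan2(v[0,1],v[0,0])))
c=vision.camera("wrist"); print(c["hand_eye"],c["fovy"],c["cx"],c["cy"])
```

```text
lid 1341 ((565.0811767578125, -62.887325286865234), (109.22726440429688, 92.46849060058594), 4.067591667175293) [562.8 -65.2 124.6] 136.51237707470844
   mean [563.4 -64.8] axis 177.6705764669426
rack 1772 ((516.0987548828125, 287.0066223144531), (118.26835632324219, 160.4055938720703), 84.5160140991211) [512.3 279.7  36.3] 43.817287570413264
   mean [511.6 282.7] axis 168.22226395563078
narrow 171 ((561.3344116210938, 287.7978515625), (70.9394302368164, 17.155649185180664), 84.89578247070312) [558.2 284.1 152.4] 164.3045777488615
   mean [559.  284.2] axis -93.1392209837439
wide 184 ((471.9524230957031, 294.12738037109375), (97.32595825195312, 17.737022399902344), 85.42977905273438) [469.7 289.3 153.5] 164.07308946735964
   mean [470.4 291.2] axis -95.26027400726122
plate 436 ((575.8690795898438, -218.4337921142578), (82.39849853515625, 55.6850471496582), 1.3518235683441162) [ 577.8 -215.9   89.5] 93.99420896211201
   mean [ 576.6 -216.1] axis -178.7559759075397
lever 161 ((544.6943969726562, -216.96922302246094), (129.5753631591797, 47.51876449584961), 0.6599361300468445) [ 521.4 -223.2  105.6] 117.78414002992693
   mean [ 528.2 -222. ] axis -164.1272084383855
[[  -0.    -1.    -0.3   72.5]
 [   1.    -0.     0.    -0.2]
 [  -0.    -0.3    1.  -181. ]
 [   0.     0.     0.     1. ]] 61.51715002087245 315.4694296513146 242.6179119957507
```

```bash
cat >> h.py <<'E'
def go(x,y,z,yaw,s=None):
    "tool shift (m) and spin (deg) to reach TCP x,y,z with tool y at yaw deg"
    s=s or readout.observe(); R=np.array(s["tool_rot"]); d=R.T@(np.array([x,y,z])-s["position"])/1000
    cur=np.degrees(np.arctan2(R[1,1],R[0,1])); sp=-((yaw-cur+180)%360-180)
    print("t",s["time"],"shift",np.round(d,4),"spin",round(sp,2),"pos",np.round(s["position"],1),"yaw",round(cur,2))
E
python3 -c "
from h import *; go(540,-180,280,-70)"; python3 -m creep '[[1,[0,0,-0.05],0],[1,[0,0,-0.08],8]]'
```

```text
t 0.95 shift [-0.568  -0.5875 -0.077 ] spin 145.34 pos [139.1 532.1 203. ] yaw 75.34
time: 1.15
position: [139.2, 532.2, 285.5]
tool_rot: [[-0.923, 0.386, 0.0], [0.386, 0.923, 0.001], [0.0, 0.002, -1.0]]
force: [-0.2, -0.4, 0.1]
opening: 93.8
grip_force: 0.0
```

```bash
python3 -m creep '[[1,[-0.645,-0.502,0],137],[1,[-0.645,-0.502,0],137],[1,[-0.645,-0.502,0],137],[1,[-0.645,-0.502,0],137],[1,[-0.645,-0.502,0],137]]'; python3 -c "
from h import *; go(540,-180,280,-70)"
```

```text
time: 1.65
position: [262.5, 312.6, 283.1]
tool_rot: [[-0.408, 0.913, 0.0], [0.913, 0.408, 0.0], [0.0, 0.001, -1.0]]
force: [1.3, 0.8, -0.3]
opening: 93.9
grip_force: 0.0
t 1.65 shift [-0.563   0.0527  0.003 ] spin 94.05 pos [262.5 312.6 283.1] yaw 24.05
```

```bash
python3 -m creep '[[1,[-0.563,0.053,0],94],[1,[-0.563,0.053,0],94],[1,[-0.563,0.053,0],94],[1,[-0.563,0.053,0],94],[1,[-0.563,0.053,0],94]]'; python3 -c "
from h import *; go(540,-180,280,-70)"
```

```text
time: 2.15
position: [386.7, 95.3, 283.3]
tool_rot: [[0.325, 0.946, 0.001], [0.946, -0.325, 0.0], [0.001, 0.001, -1.0]]
force: [1.0, 1.0, 0.2]
opening: 94.1
grip_force: 0.0
t 2.15 shift [-0.2106  0.2345  0.0034] spin 51.04 pos [386.7  95.3 283.3] yaw -18.96
```

```bash
python3 -m creep '[[1,[-0.211,0.234,0.003],51],[1,[-0.211,0.234,0.003],51],[1,[-0.211,0.234,0.003],51],[1,[-0.211,0.234,0.003],51],[1,[-0.211,0.234,0.003],51]]'; python3 -c "
from h import *; go(540,-180,280,-70)"
```

```text
time: 2.65
position: [509.3, -122.7, 280.7]
tool_rot: [[0.883, 0.47, 0.0], [0.47, -0.883, -0.0], [0.0, 0.0, -1.0]]
force: [0.2, 0.7, 0.1]
opening: 93.9
grip_force: 0.0
t 2.65 shift [0.0001 0.065  0.0007] spin 8.05 pos [ 509.3 -122.7  280.7] yaw -61.95
```

```bash
python3 -m creep '[[1,[0,0.05,0],8],[1,[0,0.065,0],8],[1,[0,0.065,0],8]]'
python3 - <<'E'
from h import *
np.set_printoptions(precision=1,suppress=True)
s=readout.observe(); c=vision.camera("wrist"); W=cloud(c,s); np.savez("w1.npz",W=W,f=c["frame"]); save(c,"w1.png"); print(s["position"])
for l in ("valve_lever","lever_grip","blow_box"):
    for d in nets.recognise(c,l)[:1]: print(l,d,W[int(d["centre"][0]),int(d["centre"][1])])
def sel(x0,x1,y0,y1,z0,z1): return (W[...,0]>x0)&(W[...,0]<x1)&(W[...,1]>y0)&(W[...,1]<y1)&(W[...,2]>z0)&(W[...,2]<z1)
for n,b in dict(lid=(450,650,-190,40,118,128),prof=(450,650,-190,40,128,136),plate=(480,660,-330,-170,84,93),lever=(420,660,-330,-190,97,125)).items():
    P=W[sel(*b)]; print(n,len(P))
    if len(P)>20: print(cv2.minAreaRect(P[:,:2].astype(np.float32)),np.median(P,0))
E
```

```text
time: 2.95
position: [539.9, -179.4, 279.5]
tool_rot: [[0.938, 0.347, -0.001], [0.347, -0.938, 0.0], [-0.001, -0.001, -1.0]]
force: [-0.1, 0.7, -0.0]
opening: 94.1
grip_force: 0.0
[ 539.9 -179.4  279.5]
valve_lever {'centre': [245.1, 355.1], 'score': 0.56} [ 532.6 -220.9  105.6]
lever_grip {'centre': [240.9, 356.4], 'score': 0.71} [ 535.7 -221.5   97.4]
blow_box {'centre': [161.4, 212.6], 'score': 0.93} [562.6 -82.1 127.8]
lid 21242
((564.1847534179688, -41.49346923828125), (108.05929565429688, 134.66744995117188), 4.189749240875244) [569.9 -40.7 123.2]
prof 563
((563.991943359375, -42.312747955322266), (17.34959602355957, 82.99275970458984), 4.174127578735352) [566.5 -41.3 128.6]
plate 5570
((576.4839477539062, -208.9282684326172), (83.60963439941406, 77.83133697509766), 0.012756469659507275) [ 580.7 -204.1   88.2]
lever 998
((533.5637817382812, -221.08108520507812), (105.36386108398438, 14.632433891296387), 19.1276798248291) [ 517.7 -225.   107.7]
```

View pics/w1.png

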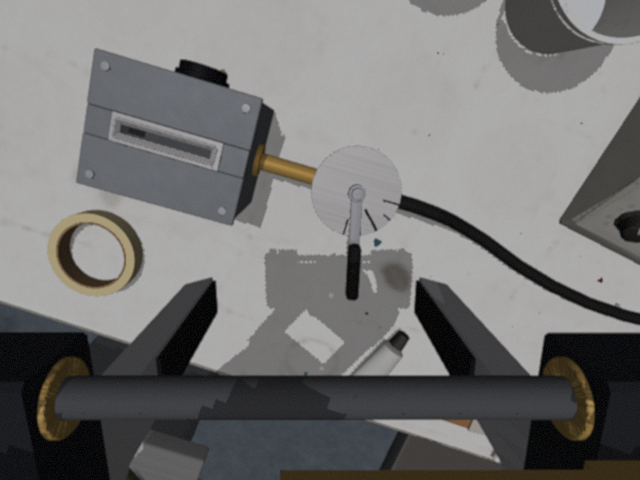

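The wrist view agrees with the fit. The box is centred at (564, -42) with yaw 4.2°, the valve axis is at about (576, -206.5), and the lever stands at about 15° (sleeve around pixel 353,272). Next I'll grasp the sleeve.

```bash
python3 -c "
from h import *; go(507.9,-229.9,105,-71)"
```

```text
t 3.15 shift [-0.0483  0.0388  0.176 ] spin 1.51 pos [ 539.4 -176.6  281. ] yaw -69.49
```

```bash
python3 -m creep '[[0.5,[-0.049,0.038,0.05],1.5],[0.5,[-0.049,0.038,0.1],1.5],[0.5,[-0.049,0.038,0.15],1.5],[0.4,[-0.049,0.038,0.176],1.5],[0.4,[-0.049,0.038,0.176],1.5]]'
python3 - <<'E'
from h import *
for i in range(3): 
    s=readout.observe();go(507.9,-229.9,105,-71,s)
    c=vision.camera("wrist")
W=cloud(c,s);save(c,"w2.png")
P=W[(W[...,0]>440)&(W[...,0]<660)&(W[...,1]>-260)&(W[...,1]<-190)&(W[...,2]>97)&(W[...,2]<118)]; print(len(P),cv2.minAreaRect(P[:,:2].astype(np.float32)),s["opening"])
E
```

```text
time: 3.65
position: [504.2, -228.3, 99.8]
tool_rot: [[0.946, 0.325, -0.008], [0.325, -0.946, 0.004], [-0.006, -0.007, -1.0]]
force: [-0.0, 0.4, -0.1]
opening: 57.3
grip_force: 0.0
t 3.65 shift [ 0.0029  0.0026 -0.0052] spin -0.02 pos [ 504.2 -228.3   99.8] yaw -71.02
t 3.7 shift [ 0.0014  0.0013 -0.0012] spin -0.02 pos [ 506.1 -229.2  103.8] yaw -71.02
t 3.75 shift [0.0004 0.0001 0.0013] spin -0.02 pos [ 507.5 -229.9  106.3] yaw -71.02
4052 ((528.155517578125, -215.81179809570312), (99.33976745605469, 65.26851654052734), 42.3155403137207) 49.12583863942458
```

View pics/w2.png

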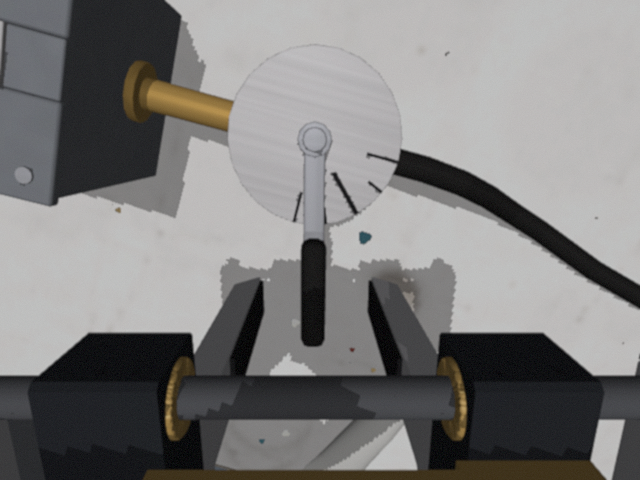

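The sleeve (pixels 313,240–345) sits midway between the fingers, so I can close and then turn it through the arc.

```bash
python3 -m creep '[[0,[0,0,0],0],[0,[0,0,0],0],[0,[0,0,0],0],[0,[0,0,0],0],[0,[0,0,0],0]]' 20
python3 - <<'E'
from h import *
s=readout.observe();go(507.9,-229.9,105,-71,s)
# arc: tool x points toward the axis; axis at distance rr along tool x
R=np.array(s["tool_rot"]);d=np.array([576,-206.5])-s["position"][:2];print("axis in tool",d@R[:2,0],d@R[:2,1])
for a in(6,12,18,24,30): 
    t=np.radians(a); # ccw from above = negative spin
    rr=72; p=np.array([rr-rr*np.cos(t),rr*np.sin(t)]); print(a,np.round(p,1),"world",R[:2,:2]@p)
E
```

```text
time: 4.3
position: [507.1, -230.4, 105.0]
tool_rot: [[0.946, 0.324, 0.0], [0.324, -0.946, -0.0], [0.0, 0.0, -1.0]]
force: [-0.3, 1.7, 3.9]
opening: 11.2
grip_force: 20.0
t 4.3 shift [ 0.0009 -0.0002  0.    ] spin -0.07 pos [ 507.1 -230.4  105. ] yaw -71.07
axis in tool 72.90201725065882 -0.22987130961290725
6 [0.4 7.5] world [ 2.81475683 -6.99100346]
12 [ 1.6 15. ] world [  6.34485292 -13.64948721]
18 [ 3.5 22.2] world [ 10.5516118  -19.90249951]
24 [ 6.2 29.3] world [ 15.38894334 -25.68153104]
30 [ 9.6 36. ] world [ 20.80384873 -30.92326554]
```

```bash
python3 -m creep '[[0,[0.0004,0.0075,0],-6],[0,[0.0016,0.015,0],-12],[0,[0.0035,0.0222,0],-18],[0,[0.0062,0.0293,0],-24],[0,[0.0096,0.036,0],-30]]' && python3 -m creep '[[0,[0,0,0],0],[0,[0,0,0],0],[0,[0,0,0],0]]'
python3 - <<'E'
from h import *
s=readout.observe(); c=vision.camera("wrist"); save(c,"w3.png")
go(527.9,-261,105,-41,s); print("lever deg",np.degrees(np.arctan2(-206.5-s["position"][1],576-s["position"][0]))-4.18,s["force"])
E
```

```text
time: 4.8
position: [528.3, -261.3, 105.0]
tool_rot: [[0.654, 0.757, 0.001], [0.757, -0.654, 0.0], [0.001, 0.0, -1.0]]
force: [2.3, 5.7, 4.1]
opening: 11.3
grip_force: 20.0
time: 5.1
position: [528.0, -261.1, 105.0]
tool_rot: [[0.659, 0.752, 0.001], [0.752, -0.659, -0.0], [0.001, 0.001, -1.0]]
force: [3.5, 3.4, 4.9]
opening: 11.5
grip_force: 20.0
t 5.1 shift [-0.     -0.0002 -0.    ] spin -0.2 pos [ 528.  -261.1  105. ] yaw -41.2
lever deg 44.53444556364257 [3.51418149 3.40482762 4.92153655]
```

View pics/w3.png

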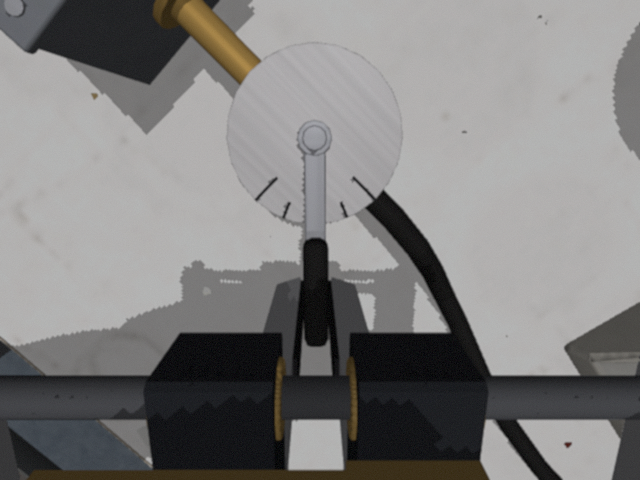

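The lever covers the middle mark, with the other marks symmetric on either side (288,212 and 344,210; 267,188 and 365,188), so it is at 45°. Release and rise.

```bash
python3 -m creep '[[0.5,[0,0,0],0],[0.5,[0,0,0],0],[0.5,[0,0,0],0],[0.7,[0,0,0],0],[0.7,[0,0,-0.01],0]]' && python3 -m creep '[[0.8,[0,0,-0.05],0],[1,[0,0,-0.1],0],[1,[0,0,-0.15],0],[1,[0,0,-0.175],-5],[1,[0,0,-0.175],-10]]'
python3 - <<'E'
from h import *
s=readout.observe(); c=vision.camera("wrist"); W=cloud(c,s)
P=W[(W[...,0]>480)&(W[...,0]<565)&(W[...,1]>-290)&(W[...,1]<-210)&(W[...,2]>97)&(W[...,2]<118)]; print(cv2.minAreaRect(P[:,:2].astype(np.float32)),len(P))
go(550,285,280,-5.5)
E
```

```text
time: 5.65
position: [527.1, -261.1, 113.6]
tool_rot: [[0.657, 0.754, -0.002], [0.754, -0.657, 0.001], [-0.001, -0.003, -1.0]]
force: [-0.8, 0.0, -0.3]
opening: 47.7
grip_force: 0.0
time: 6.15
position: [528.4, -261.8, 294.9]
tool_rot: [[0.513, 0.858, 0.006], [0.858, -0.513, -0.004], [0.0, 0.007, -1.0]]
force: [0.9, 0.2, -0.4]
opening: 88.1
grip_force: 0.0
((539.13134765625, -249.42340087890625), (85.12619018554688, 12.020917892456055), 49.22044372558594) 793
t 6.2 shift [ 0.4817 -0.2591  0.0114] spin -25.08 pos [ 528.  -261.5  292.4] yaw -30.58
```

Lever line is at 49.22°. Less the box yaw of 4.18°, that is 45.0°. On to the panel.

```bash
python3 -m creep '[[1,[0.482,-0.259,0.01],-25],[1,[0.482,-0.259,0.01],-25],[1,[0.482,-0.259,0.01],-25],[1,[0.482,-0.259,0.01],-25],[1,[0.482,-0.259,0.01],-25]]'; python3 -c "
from h import *; go(550,285,280,-5.5)"
```

```text
time: 6.7
position: [539.5, -9.8, 285.1]
tool_rot: [[0.108, 0.994, -0.0], [0.994, -0.108, -0.0], [-0.0, -0.0, -1.0]]
force: [1.1, -0.3, -0.0]
opening: 93.9
grip_force: 0.0
t 6.7 shift [ 0.2942 -0.0213  0.0051] spin -0.68 pos [539.5  -9.8 285.1] yaw -6.18
```

```bash
python3 -m creep '[[1,[0.05,-0.021,0.005],-0.7],[1,[0.15,-0.021,0.005],0],[1,[0.25,-0.021,0.005],0],[1,[0.294,-0.021,0.005],0],[1,[0.294,-0.021,0.005],0]]'; python3 -m creep '[[1,[0,0,0],0],[1,[0.05,0,0],0]]'
python3 - <<'E'
from h import *
np.set_printoptions(precision=1,suppress=True)
vision.camera("top"); vision.camera("top"); 
s=readout.observe(); c=vision.camera("wrist"); W=cloud(c,s); np.savez("w4.npz",W=W,f=c["frame"],p=s["position"]); save(c,"w4.png"); go(0,0,0,0,s)
for l in ("panel_narrow","panel_wide"):
    for d in nets.recognise(c,l)[:2]: print(l,d,W[int(d["centre"][0]),int(d["centre"][1])])
def sel(x0,x1,y0,y1,z0,z1): return (W[...,0]>x0)&(W[...,0]<x1)&(W[...,1]>y0)&(W[...,1]<y1)&(W[...,2]>z0)&(W[...,2]<z1)
for n,b in dict(rack=(420,620,190,380,30,41),ntop=(515,620,190,380,150,166),nlow=(515,620,190,380,104,116),wtop=(420,510,190,380,150,166)).items():
    P=W[sel(*b)]; print(n,len(P))
    if len(P)>20: print(cv2.minAreaRect(P[:,:2].astype(np.float32)),np.median(P,0))
E
```

```text
time: 7.2
position: [544.9, 237.0, 280.2]
tool_rot: [[0.108, 0.994, -0.0], [0.994, -0.108, -0.0], [-0.0, -0.0, -1.0]]
force: [0.8, -0.9, 0.2]
opening: 94.1
grip_force: 0.0
time: 7.4
position: [550.9, 282.8, 280.4]
tool_rot: [[0.11, 0.994, -0.0], [0.994, -0.11, -0.001], [-0.001, -0.0, -1.0]]
force: [1.2, -0.2, 0.4]
opening: 93.8
grip_force: 0.0
t 7.5 shift [-0.3 -0.5  0.3] spin -6.0 pos [550.1 287.9 279.1] yaw -6.0
panel_narrow {'centre': [220.2, 328.3], 'score': 0.68} [561.3 298.6 157.4]
panel_wide {'centre': [221.1, 231.5], 'score': 0.57} [480.6 300.3 128. ]
rack 10819
((516.89697265625, 287.77728271484375), (116.63336181640625, 160.2203369140625), 84.72124481201172) [527.3 296.5  35.2]
ntop 1029
((562.0198974609375, 289.5308532714844), (39.52353286743164, 15.836623191833496), 84.83658599853516) [562.  290.4 156.7]
nlow 114
((560.5465087890625, 289.6108093261719), (69.65036010742188, 12.79377269744873), 80.2510986328125) [564.  315.8 115. ]
wtop 1042
((472.4092712402344, 296.27130126953125), (39.88831329345703, 16.260038375854492), 84.0699462890625) [473.7 297.2 156.5]
```

View pics/w4.png

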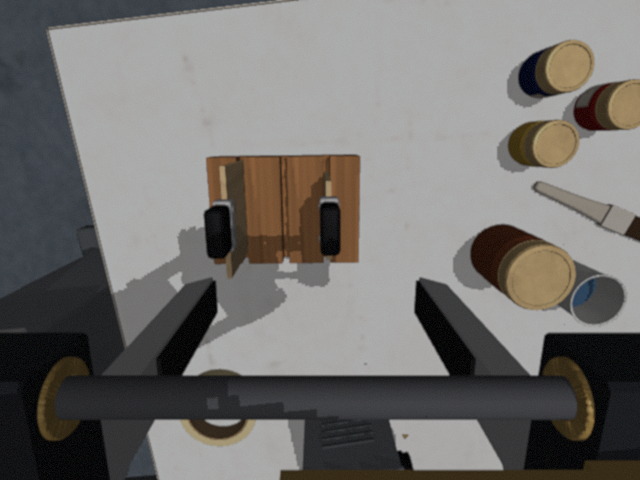

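The narrow grip (pixels 330,228) is centred at (562, 289.5) with yaw -5.2°, in the groove nearer the jar. The wide panel is to the left at (220,230).

```bash
python3 -c "
from h import *; go(562,289.5,141,-5.2)"
```

```text
t 7.65 shift [0.0068 0.0108 0.1389] spin -0.93 pos [550.6 284.  279.9] yaw -6.13
```

```bash
python3 -m creep '[[0.7,[0.0065,0.011,0.04],-1],[0.6,[0.0065,0.011,0.08],-1],[0.5,[0.0065,0.011,0.12],-1],[0.5,[0.0065,0.011,0.139],-1],[0.5,[0.0065,0.011,0.139],-1]]'; python3 -m creep '[[0.4,[0,0,0],0],[0.4,[0,0,0],0]]'
python3 - <<'E'
from h import *
s=readout.observe(); c=vision.camera("wrist"); W=cloud(c,s); save(c,"w5.png"); go(562,289.5,141,-5.2,s); print(s["opening"])
P=W[(W[...,0]>545)&(W[...,0]<580)&(W[...,1]>250)&(W[...,1]<330)&(W[...,2]>153)&(W[...,2]<166)]; print(len(P),cv2.minAreaRect(P[:,:2].astype(np.float32)),np.median(P,0))
E
```

```text
time: 8.15
position: [561.4, 288.1, 138.5]
tool_rot: [[0.09, 0.996, -0.004], [0.996, -0.09, -0.002], [-0.003, -0.004, -1.0]]
force: [-0.8, 0.1, -0.1]
opening: 57.4
grip_force: 0.0
time: 8.35
position: [563.1, 289.8, 143.2]
tool_rot: [[0.089, 0.996, 0.003], [0.996, -0.089, 0.001], [0.001, 0.003, -1.0]]
force: [0.6, -0.1, -0.2]
opening: 41.5
grip_force: 0.0
t 8.35 shift [-0.0004 -0.0011  0.0022] spin 0.08 pos [563.1 289.8 143.2] yaw -5.12
41.50720047368467
2771 ((562.0249633789062, 289.7436218261719), (39.64665222167969, 15.823307037353516), 84.27899169921875) [561.98189641 290.97447512 156.78916173]
```

View pics/w5.png

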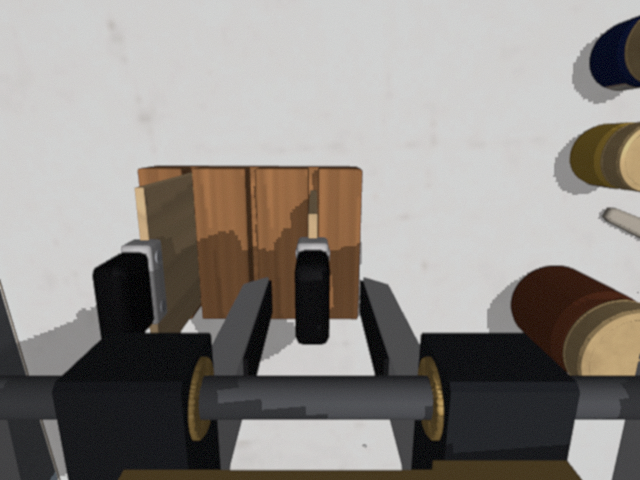

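The grip (312,295) is centred between the fingers. I'll close on it, check, then lift straight up.

```bash
python3 -m creep '[[0,[0,0,0],0],[0,[0,0,0],0],[0,[0,0,0],0],[0,[0,0,0],0],[0,[0,0,0],0]]' 35; python3 -m creep '[[0,[0,0,-0.01],0],[0,[0,0,-0.02],0],[0,[0,0,-0.03],0],[0,[0,0,-0.045],0],[0,[0,0,-0.06],0]]' && python3 -m creep '[[0,[0,0,-0.04],0],[0,[0,0,-0.08],0],[0,[0,0,-0.11],0],[0,[0,0,-0.11],0]]'; python3 -c "
from h import *; go(564,-42,310,4.2)"
```

```text
time: 8.9
position: [562.3, 290.1, 141.3]
tool_rot: [[0.088, 0.996, 0.0], [0.996, -0.088, 0.0], [0.0, 0.0, -1.0]]
force: [-0.5, -0.7, 2.6]
opening: 15.6
grip_force: 35.0
time: 9.4
position: [562.3, 290.1, 202.6]
tool_rot: [[0.088, 0.996, 0.0], [0.996, -0.088, 0.0], [0.0, 0.0, -1.0]]
force: [-0.1, 0.3, -1.2]
opening: 15.5
grip_force: 35.0
time: 9.8
position: [563.0, 290.4, 317.1]
tool_rot: [[0.088, 0.996, 0.008], [0.996, -0.088, 0.003], [0.004, 0.007, -1.0]]
force: [0.6, -0.1, -1.9]
opening: 15.8
grip_force: 35.0
t 9.8 shift [-0.331   0.0303  0.0059] spin -9.27 pos [563.  290.4 317.1] yaw -5.07
```

```bash
python3 -m creep '[[0,[-0.04,0.003,0.003],-2],[0,[-0.08,0.007,0.003],-4],[0,[-0.12,0.011,0.003],-6],[0,[-0.16,0.015,0.003],-8],[0,[-0.195,0.018,0.003],-9]]' && python3 -c "
from h import *; go(564,-42,310,4.2)"
```

```text
time: 10.3
position: [562.5, 92.3, 307.8]
tool_rot: [[-0.069, 0.998, -0.001], [0.998, 0.069, -0.0], [-0.0, -0.001, -1.0]]
force: [-0.3, -0.2, 0.0]
opening: 15.5
grip_force: 35.0
t 10.3 shift [-0.1341 -0.0078 -0.0022] spin -0.22 pos [562.5  92.3 307.8] yaw 3.98
```

```bash
python3 -m creep '[[0,[-0.04,-0.002,0],-0.2],[0,[-0.08,-0.005,0],-0.2],[0,[-0.115,-0.007,0.0],-0.2],[0,[-0.134,-0.008,0],-0.2],[0,[-0.134,-0.008,0],-0.2]]' && python3 -m creep '[[0,[0,0,0.02],0],[0,[0,0,0.035],0],[0,[0,0,0.035],0],[0,[0,0,0.035],0],[0,[0,0,0.035],0]]'
python3 - <<'E'
from h import *
np.set_printoptions(precision=1,suppress=True)
s=readout.observe(); c=vision.camera("wrist"); W=cloud(c,s); np.savez("w6.npz",W=W,f=c["frame"],p=s["position"],R=s["tool_rot"]); save(c,"w6.png"); go(564,-42,250,4.2,s)
def rect(W,x0,x1,y0,y1,z0,z1,n):
    P=W[(W[...,0]>x0)&(W[...,0]<x1)&(W[...,1]>y0)&(W[...,1]<y1)&(W[...,2]>z0)&(W[...,2]<z1)]; print(n,len(P),P.min(0) if len(P) else 0,P.max(0) if len(P) else 0)
    if len(P)>20: print(cv2.minAreaRect(P[:,:2].astype(np.float32)),np.median(P,0))
for z0,z1,n in((118,127,"lid"),(127.5,136,"prof"),(142,185,"low"),(185,235,"panel")): rect(W,480,650,-140,40,z0,z1,n)
c=vision.camera("scene"); W=cloud(c); save(c,"s6.png",(150,300,250,400)); rect(W,480,650,-140,40,145,235,"scene panel")
c=vision.camera("top"); W=cloud(c)
E
```

```text
time: 10.8
position: [563.8, -42.2, 307.6]
tool_rot: [[-0.069, 0.998, -0.001], [0.998, 0.069, -0.0], [-0.0, -0.001, -1.0]]
force: [1.0, 0.2, -2.0]
opening: 15.7
grip_force: 35.0
time: 11.3
position: [564.4, -39.6, 274.1]
tool_rot: [[-0.072, 0.997, 0.001], [0.997, 0.072, -0.0], [-0.0, 0.001, -1.0]]
force: [0.7, -0.9, -0.5]
opening: 15.7
grip_force: 35.0
t 11.3 shift [-0. -0.  0.] spin -0.04 pos [564.4 -39.6 274.1] yaw 4.16
lid 15222 [ 505.4 -111.6  119.1] [622.5  28.6 127. ]
((564.0935668945312, -41.57279968261719), (108.2527847290039, 133.31593322753906), 4.300017356872559) [558.4 -24.9 123.3]
prof 393 [524.8 -96.6 127.5] [572.1   0.9 130.9]
((554.7579345703125, -50.84657669067383), (105.10005187988281, 30.61273956298828), 73.03421783447266) [559.9 -20.  128.5]
low 54 [560.1  -6.4 145.1] [564.7  -5.6 184.1]
((562.4237060546875, -5.923746585845947), (0.7867545485496521, 4.6226959228515625), 88.87191009521484) [562.4  -5.9 167.5]
panel 104 [559.9  -6.8 188.2] [564.9  -5.6 234.8]
((562.3431396484375, -6.148447513580322), (4.97831392288208, 1.0700950622558594), 2.228670835494995) [562.3  -5.9 215.2]
scene panel 479 [556.2 -74.5 145.2] [570.7  -3.3 234.7]
((565.5767211914062, -38.647422790527344), (10.146993637084961, 70.99861145019531), 7.638359546661377) [565.  -36.  192.2]
```

View pics/w6.png

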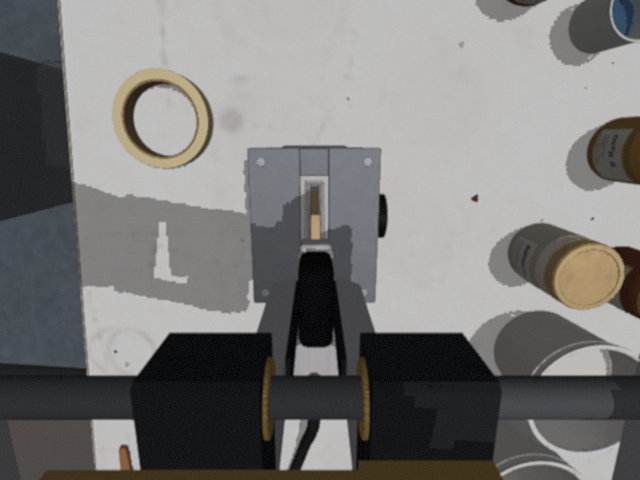

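Edge-on, the panel lies over the slot (profile at pixels 315,180–245). It is vertical and about 0.9 mm off in x and in y, so I'll correct that and descend slowly.

```bash
python3 -m creep '[[0,[-0.0009,-0.0009,0.0],0],[0,[-0.0009,-0.0009,0.008],0],[0,[-0.0009,-0.0009,0.016],0],[0,[-0.0009,-0.0009,0.023],0],[0,[-0.0009,-0.0009,0.03],0]]' && python3 -m creep '[[0,[0,0,0],0],[0,[0,0,0],0]]'; python3 -c "
from h import *; go(564.1,-41.6,179.5,4.2); s=readout.observe(); print(s['force'],s['ft_torque'])"
```

```text
time: 11.95
position: [563.2, -41.0, 242.1]
tool_rot: [[-0.072, 0.997, -0.001], [0.997, 0.072, 0.0], [0.0, -0.001, -1.0]]
force: [0.0, -0.4, -1.1]
opening: 15.8
grip_force: 35.0
time: 12.15
position: [563.4, -41.0, 243.0]
tool_rot: [[-0.072, 0.997, -0.0], [0.997, 0.072, 0.0], [0.0, -0.0, -1.0]]
force: [0.6, -0.6, -1.9]
opening: 15.6
grip_force: 35.0
t 12.15 shift [-0.0007  0.0007  0.0635] spin -0.08 pos [563.4 -41.  243. ] yaw 4.12
[ 0.63506405 -0.57177607 -1.86476986] [-0.070675    0.08381177 -0.03029026]
```

No contact force with the lower edge already in the throat, so I'll continue.

```bash
python3 -m creep '[[0,[0,0,0.008],0],[0,[0,0,0.016],0],[0,[0,0,0.024],0],[0,[0,0,0.032],0],[0,[0,0,0.032],0]]' && python3 -m creep '[[0,[0,0,0.008],0],[0,[0,0,0.016],0],[0,[0,0,0.024],0],[0,[0,0,0.031],0],[0,[0,0,0.031],0]]' && python3 -m creep '[[0,[0,0,0],0],[0,[0,0,0],0],[0,[0,0,0],0]]'
python3 - <<'E'
from h import *
np.set_printoptions(precision=1,suppress=True)
s=readout.observe(); c=vision.camera("wrist"); W=cloud(c,s); save(c,"w7.png"); go(564.1,-41.6,179.5,4.2,s); print(s["force"],s["ft_torque"],s["joint_vel"])
P=W[(W[...,0]>550)&(W[...,0]<578)&(W[...,1]>-70)&(W[...,1]<0)]; z=P[:,2]; print(np.histogram(z[z>120],bins=np.arange(120,215,5)))
c=vision.camera("scene"); W=cloud(c); cv2.imwrite("pics/s7.png",cv2.resize(c["frame"][150:300,230:430,::-1],None,fx=4,fy=4))
E
```

```text
time: 12.65
position: [563.0, -40.9, 209.6]
tool_rot: [[-0.072, 0.997, -0.002], [0.997, 0.072, 0.0], [0.0, -0.002, -1.0]]
force: [1.0, -0.6, -1.9]
opening: 15.6
grip_force: 35.0
time: 13.15
position: [563.0, -40.9, 178.8]
tool_rot: [[-0.072, 0.997, -0.002], [0.997, 0.072, 0.0], [0.0, -0.002, -1.0]]
force: [-0.8, -0.0, -1.3]
opening: 15.6
grip_force: 35.0
time: 13.45
position: [563.5, -41.0, 180.4]
tool_rot: [[-0.072, 0.997, 0.001], [0.997, 0.072, -0.0], [-0.0, 0.001, -1.0]]
force: [-0.0, -0.1, -1.7]
opening: 15.7
grip_force: 35.0
t 13.45 shift [-0.  0.  0.] spin -0.07 pos [563.5 -41.  180.4] yaw 4.13
[-0.  -0.1 -1.7] [-0.  0.  0.] [-0.  0.  0. -0. -0.  0.]
(array([ 938, 1178,   23,    9,   16,   15,  229,  110,  130,  203,   80,
         97,  130,  215,  760, 2379,  186,  170]), array([120, 125, 130, 135, 140, 145, 150, 155, 160, 165, 170, 175, 180,
       185, 190, 195, 200, 205, 210]))
```

View pics/s7.png

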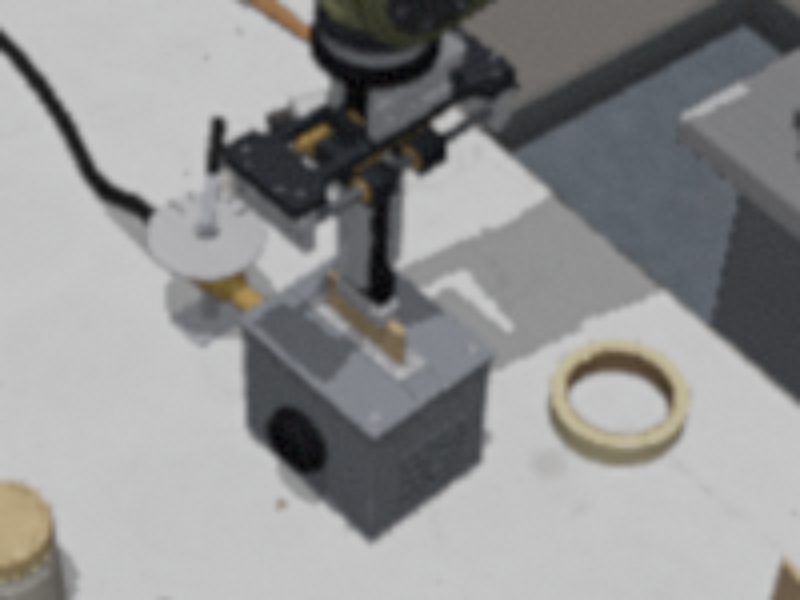

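View pics/w7.png

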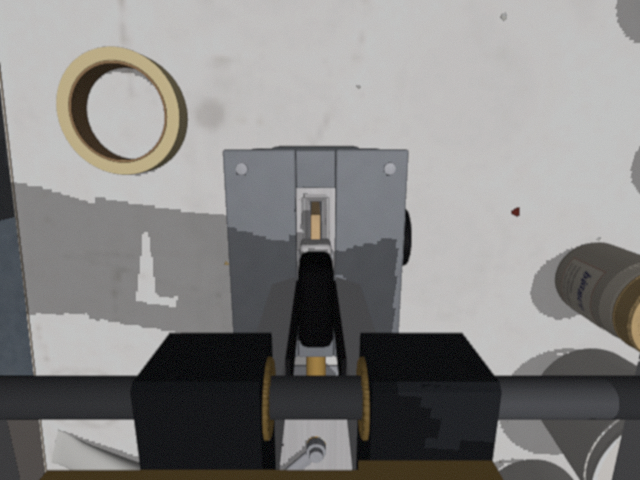

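The panel is in the slot with the grip's lower end at about z 150, which is 20 mm above the lips. It shows no contact force, and the lever still stands half open, so I'm handing in.

```bash
python3 -c "
from station import job; print(job.job_done())"
```

```text
the job is handed in; nothing more can be done
None
```

The job is handed in: the valve is at 45°, and the narrow panel is held at rest in the slot with its grip about 20 mm above the lips and no measurable force on the box; the hand-in call returned no verdict.

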